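# Set the lid rack's sliding leg to its mark and shut the cam lever

## Task

Set the slatted lid rack on the counter to the marked length: draw its sprung sliding leg out until the foot plate at its end stands right over the steel clip that marks the length, and, while you hold it there, swing the leg's cam lever fully shut against the leg. Shut the lever only once the leg is at the mark, leave the kitchenware around it alone, and finish still holding the leg at the mark with the lever shut: do not let go.

Things in the scene. Friction and masses are not known exactly. Their poses are not given: they have to be found in the camera images.
- rack: Lid rack, fixed to the counter: slatted wooden base 340 x 132 mm, top of the slats 18 mm above the counter. Origin: centre of its underside. x runs along the rack the way the leg draws out, y to the left of that, z up.
- sleeve_mouth (a point): Middle of the end of the aluminium sleeve (fixed on the rack) out of which the leg comes, 59 mm above the counter, at x = -30 mm in the rack's frame. The sleeve is 36 mm wide, reaches 80 mm above the counter and runs 120 mm back from here; three thin wire lid dividers on its rear half reach 110 mm.
- leg: Steel sliding leg over the rack's centre line, axes as the rack's: a bar 16 mm wide (y -8 to +8), 48 to 70 mm above the counter. Slides only along x, from 0 (drawn in, its start, origin at the rack's origin) to 100 mm out. A spring draws it in: 2 N at 0, 4.3 N at 45 mm, 6.3 N at 85 mm, at once if let go, even with the lever shut. Bare but for the lever and the foot plate.
- foot (a point): Middle of the lower edge of the foot plate at the leg's outer end: an upright aluminium plate across the leg, 8 mm thick along x (4 mm either side of this point), 100 mm wide (y -50 to +50 mm), 22 to 72 mm above the counter. Fingers reaching down beside the leg can pull on its inner face (towards the sleeve). It starts at x = 62 mm in the rack's frame.
- length_mark (a point): Middle of the steel clip that marks the length: a thin strip 8 mm wide along x, lying across the slats from edge to edge (134 mm), top 20 mm above the counter, 45 to 85 mm farther along x than the foot plate's start. It is tight on the rack and stays put. The leg is at the mark when foot has the same place along the rack's x.
- cam_lever (a joint): Angle of the cam lever about its upright pivot, rad: 0 = fully shut, flat along the leg's +y side; starts open at 0.3 to 0.45, at most 0.6; opening swings the tip out to +y. Stays where left; about 1.3 N at the tip moves it. Shut, its outer face is at y = +15 mm from the leg's centre line, so leg and lever together are 23 mm wide (y -8 to +15) and can be squeezed across.
- lever_pivot (a point): Pivot of the cam lever, on the leg and moving with it: 57 mm from the foot plate's middle towards the sleeve, 12 mm to +y of the leg's centre line, 60 mm above the counter.
- lever_tip (a point): Tip of the cam lever, middle of its height and thickness. The lever is a steel paddle 45 mm long from the pivot towards the foot plate, 6 mm thick, 28 mm high (46 to 74 mm above the counter). When shut the tip is 8 mm short of the foot plate's inner face.
- masala_dabba: Bystander: closed round steel spice tin, 156 mm across, 72 mm high; origin under its centre.
- glass_bowl: Bystander: glass bowl, 120 mm across, 55 mm high; origin under its centre.
- silicone_lid: Bystander: green silicone lid, 140 mm across, 22 mm high with its knob; origin under its centre.
- tumbler: Bystander: steel tumbler, 72 mm across, 90 mm high; origin under its centre.

How it is judged:
On the way, in this order (a step that is already met when the one before it is completed fails the run):
1. the leg is held at the mark with the cam lever still open (x of foot in the frame of length_mark between -0.006 and 0.006 m and value of joint cam_lever above 0.12 rad and contact force between the fingers and leg above 2 N), for 0.2 s.
2. the cam lever is shut with the leg held at the mark (x of foot in the frame of length_mark between -0.006 and 0.006 m and value of joint cam_lever below 0.06 rad and contact force between the fingers and leg above 2 N), for 0.3 s.
At the end, for the whole second after the job is handed in: The foot plate stands over the clip (within 6 mm along the rack), the cam lever is shut (under 0.06 rad), and the fingers still hold the leg there (at least 2 N of contact on the leg or its lever), at rest (all of step 2 and linear speed of leg below 0.01 m/s); the arm keeps its last pose, push and grip.
It fails at once if the cam lever is shut (under 0.12 rad) while the leg is more than 12 mm from the mark (value of joint cam_lever below 0.12 rad and not (x of foot in the frame of length_mark between -0.012 and 0.012 m)).
It fails at once if a bystander is moved more than 25 mm (distance of any of masala_dabba, glass_bowl, silicone_lid, tumbler from where it was at the start of the episode above 0.025 m).
It also fails if it takes over 32 s, if anything falls off the work surface, if the arm or the gripper's body presses on something with over 40 N, if the wrist force passes 120 N, or if a joint passes its speed limit or range.

## Robot

A 6-joint arm with a two-finger parallel gripper is mounted at the origin on the work surface. World frame = base frame: x ahead of the robot, y to its left, z up, the work surface at z = 0. Lengths are in m, angles in rad, forces in N, time in s.
With the tool pointing down it reaches from about 0.35 to 0.975 m from the base axis. Payload 4.9 kg.
Tool frame: the origin (TCP) lies on the centre line of the jaws, within the pads' length; the fingertips stand 14 mm ahead of it and the grasp point (between the pads) lies 5 mm behind it; y points along the fingers, z is the direction in which the jaws open and shut, and the axes are right-handed (so a half turn about y gives the same grasp; the last joint's range is limited). The gripper opens to 85 mm and grips with 20 to 120 N. Pads are 22 mm wide; open, the fingers measure 114 mm over their backs; the gripper's body (76 mm by 85 mm) begins 54 mm behind the grasp point. The pads swing forward as they close: fully open they stand 13 mm farther back than shut.
Start: joints at [-1.223, 0.053, 1.613, -0, 1.476, -0.119], TCP at [0.281, -0.558, 0.245] pointing down, gripper open.
Joint ranges: [-3.01, 3.01], [-1.01, 2.22], [0.06, 2.58], [-1.02, 4.17], [0.09, 2.62], [-3.14, 3.14]. Speed limits (rad/s): [2.57, 2.57, 3.14, 3.14, 3.14, 3.14].

## Interface

Orientations are given as a rotation vector (axis times angle).
In Python, from station import ctrl gives the robot as it stands.
- The arm moves only by the tool servo_tool, never from a script. Its arguments are lists of equal length, an entry for each row: "delta_pos": the shift along the tool's x, y, z in m, a list of three; "dr": the turn, a rotation vector about the tool's x, y, z in degrees, a list of three; "grip": the opening, from 0 (shut) to 1 (fully open). In form: {"delta_pos": [[x, y, z], ...], "dr": [[rx, ry, rz], ...], "grip": [grip, ...]}. A call has 1 to 5 rows; each row shifts and turns the pose as measured when the row begins, along the tool's axes as they then stand; what a row does not reach is not made up. A row lasts 1/8 s, in which the tool goes at most 62.5 mm and 10.7 degrees, less where a joint would pass 70% of its speed; a pose out of reach is approached as far as the arm can. A call is refused whole if a number of a shift passes 0.0625 or a number of a turn 10.7, either way. A call with a gripper value outside its range is refused whole. The fingers move at their own pace and stop on an object; "grip_force" is the grip in N (left out, the last holds). Time passes only in rows, so rows that do not move let the fingers close. It gives the time, the measured TCP pose, the force and the opening at its end, in the units of the state.
- ctrl.get_obs(): the state, without advancing time (a new reading comes with each control period).
- ctrl.get_image(name): name is "scene" or "top" or "wrist"; returns the picture (384x512x3 uint8, red, green, blue); there is no depth.
- ctrl.camera_params(name): a dict with "fovy" (degrees; the focal length in pixels is half the picture's height over the tangent of half this angle, whatever the lens; pixels are square), "cx", "cy" (the principal point, pixels), "eye" and "rotation" of the camera in the world. Camera axes: x right, y down, z forward; pixel columns grow to the right and rows downward; lengths in m; the calibration is good to about 2 mm. A picture is of the moment at which its call begins: read the wrist's pose just before it. camera_params takes no time and is no camera call; for the wrist camera it gives the pose at the moment of the call.
- ctrl.finish_job(): hands the job in, once; it reports no verdict.
Trained networks look in the newest picture that a camera, given by its name, has taken for a name from the list of things; names that differ only in an ending like _2 or _b are one class to them, and where a whole thing is asked for, a point or a joint stands for the part that bears it (a point fixed in the world has none). Each returns a list of dicts, best first, with "score" (0 to 1); they miss things now and then, are a little off and sometimes report something else, mostly with a low value. They report only what shows in the picture. A call takes as long as a camera call.
- ctrl.masks_of(camera, label): "pixels" (384x512 bool, what is visible of it) and "extent" ([left, top, right, bottom] in pixels, round what is visible of it).
The state is a dict: "t": time; "q": joint angles; "dq": joint speeds; "effort": joint torques, N m; "tool_pos": TCP position; "tool_rot": TCP orientation; "contact_force": force on the tool from outside, world axes, zero at the start; "wrist_torque": the same for the moment, N m; "opening": finger opening in m.
Only numpy, scipy, OpenCV 4.12 (cv2) and the standard library are available. Lean on these libraries where they do the work, as an engineer would, in place of code of your own. Each camera call takes 0.05 s, during which the arm holds its last target.

## Working session

There is one attempt and no reset: what is moved stays moved. The work goes in short steps, Python scripts to look and compute and a tool call to move; the robot and the scene stay as the last step left them, time stands still between calls to the robot, and variables do not carry over. Pictures are saved under pics/ and viewed, and the job is handed in when it is done.

Besides the shell and the picture viewer there is one more tool, called after "Request:" by a JSON object that holds its "fn" and its "kwargs", one argument or row to a line. servo_tool: Moves the arm, as the interface text tells. Its arguments: {"type":"object","properties":{"delta_pos":{"type":"array","items":{"type":"array","items":{"type":"number"}}},"dr":{"type":"array","items":{"type":"array","items":{"type":"number"}}},"grip":{"type":"array","items":{"type":"number"}},"grip_force":{"type":"number"}},"required":["delta_pos","dr","grip"]}

```bash
mkdir -p pics; ls
python3 - <<'E'
from station import ctrl
import cv2,numpy as np
o=ctrl.get_obs()
for k in o: print(k,np.round(o[k],4))
for n in ["scene","top"]:
    im=ctrl.get_image(n); cv2.imwrite(f"pics/{n}0.png",im[:,:,::-1]); p=ctrl.camera_params(n); print(n,p)
print(ctrl.camera_params("wrist"))
E
```

```text
pics
t 0.0
q [-1.223   0.0534  1.6143 -0.      1.476  -0.119 ]
dq [ 0.0009  0.0007 -0.0004 -0.0013 -0.0017  0.001 ]
effort [ 1.30000e-03 -3.93685e+01 -3.70177e+01 -1.00000e-04  7.00000e-03
  0.00000e+00]
tool_pos [ 0.2811 -0.5576  0.244 ]
tool_rot [-0.4666  1.9637 -1.9596]
contact_force [-0.7401  0.3234 -0.1227]
wrist_torque [-0.0291  0.0272 -0.0147]
opening 0.0854
scene {'fovy': 44.390782072648626, 'cx': 257.2288877250307, 'cy': 191.70411570205985, 'eye': array([ 1.5193074 , -0.40865222,  0.96826891]), 'rotation': array([-1.94377988, -1.35871417,  0.59222723])}
top {'fovy': 54.31260268912667, 'cx': 250.830371915109, 'cy': 189.12908960284142, 'eye': array([ 0.46508118, -0.0324442 ,  1.16529016]), 'rotation': array([-2.16945869,  2.19415204, -0.09828592])}
{'fovy': 64.39661326868975, 'cx': 254.0786077142492, 'cy': 186.28515047226227, 'eye': array([ 0.34429893, -0.52645246,  0.37386575]), 'rotation': array([ 2.4690331 , -1.51930153, -0.21460597])}
```

View pics/scene0.png

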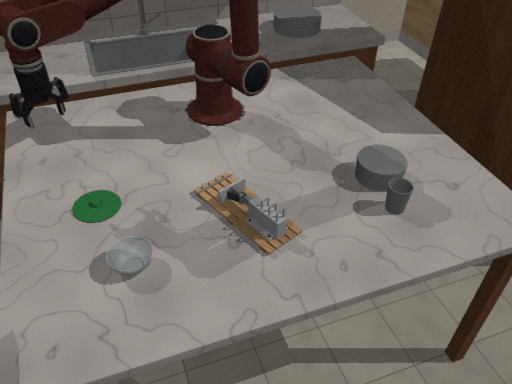

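View pics/top0.png

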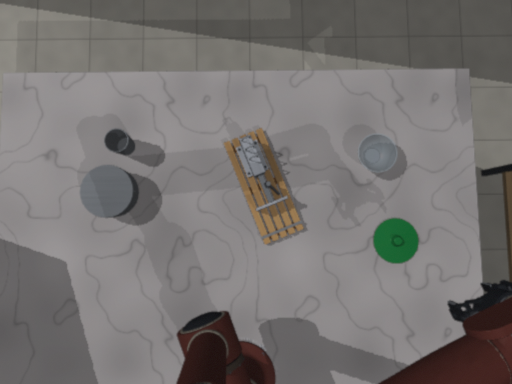

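The scene and top views show the rack near (260,185) in the top view, with the leg drawing out toward the robot (down in the top image). The bystanders are well clear of it. Next I'll zoom in and collect masks.

```bash
cat > h.py <<'E'
import numpy as np, cv2
from scipy.spatial.transform import Rotation as R
def K(p):
    f=192/np.tan(np.radians(p['fovy'])/2); return f
def ray(p,u,v):
    f=K(p); d=np.array([(u-p['cx'])/f,(v-p['cy'])/f,1.]); return np.array(p['eye']),R.from_rotvec(p['rotation']).as_matrix()@d
def onz(p,u,v,z):
    e,d=ray(p,u,v); return e+d*(z-e[2])/d[2]
def proj(p,X):
    c=R.from_rotvec(p['rotation']).as_matrix().T@(np.array(X)-p['eye']); f=K(p); return np.array([p['cx']+f*c[0]/c[2],p['cy']+f*c[1]/c[2]])
def tri(obs):
    A=np.zeros((3,3));b=np.zeros(3)
    for p,u,v in obs:
        e,d=ray(p,u,v); d=d/np.linalg.norm(d); M=np.eye(3)-np.outer(d,d); A+=M;b+=M@e
    return np.linalg.solve(A,b)
E
python3 - <<'E'
from station import ctrl
from h import *
im=cv2.imread('pics/top0.png')[120:255,210:320]; cv2.imwrite('pics/top0z.png',cv2.resize(im,None,fx=4.4,fy=4.4,interpolation=cv2.INTER_CUBIC))
im=cv2.imread('pics/scene0.png')[165:255,180:310]; cv2.imwrite('pics/scene0z.png',cv2.resize(im,None,fx=6,fy=6,interpolation=cv2.INTER_CUBIC))
p=ctrl.camera_params('top')
for n in ["rack","foot","cam_lever","leg","length_mark"]:
    for r in ctrl.masks_of('top',n)[:2]:
        m=r['pixels']; ys,xs=np.nonzero(m); print(n,r['score'],r['extent'],xs.mean().round(1),ys.mean().round(1),m.sum())
        if n=='rack':
            rect=cv2.minAreaRect(np.c_[xs,ys].astype(np.float32)); print(rect); print([onz(p,*q,0.018).round(3) for q in cv2.boxPoints(rect)])
E
```

```text
rack 0.74 [228.9, 129.3, 303.0, 242.6] 262.7 185.8 4445
((262.4295654296875, 185.55755615234375), (109.05352783203125, 42.43293762207031), 67.4569320678711)
[array([0.705, 0.048, 0.018]), array([ 0.755, -0.075,  0.018]), array([ 0.441, -0.198,  0.018]), array([ 0.393, -0.078,  0.018])]
foot 0.62 [259.8, 173.3, 289.5, 206.2] 268.5 192.3 330
cam_lever 0.37 [263.2, 183.9, 277.7, 195.6] 272.2 188.5 31
leg 0.86 [257.8, 176.6, 284.8, 207.6] 267.3 192.2 374
leg 0.54 [353.1, 133.4, 399.3, 168.8] 376.8 152.6 1186
length_mark 0.68 [259.9, 222.1, 300.4, 238.6] 279.4 230.4 64
length_mark 0.43 [258.3, 174.2, 285.2, 210.3] 265.0 190.4 222
```

```bash
sleep 1
```

```text
(no output)
```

View pics/top0z.png

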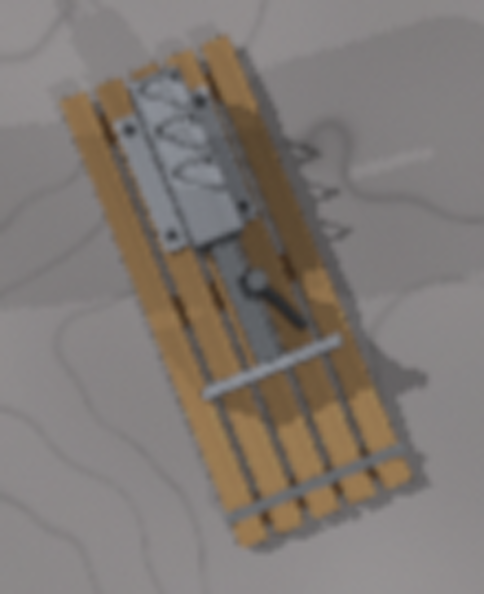

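View pics/scene0z.png

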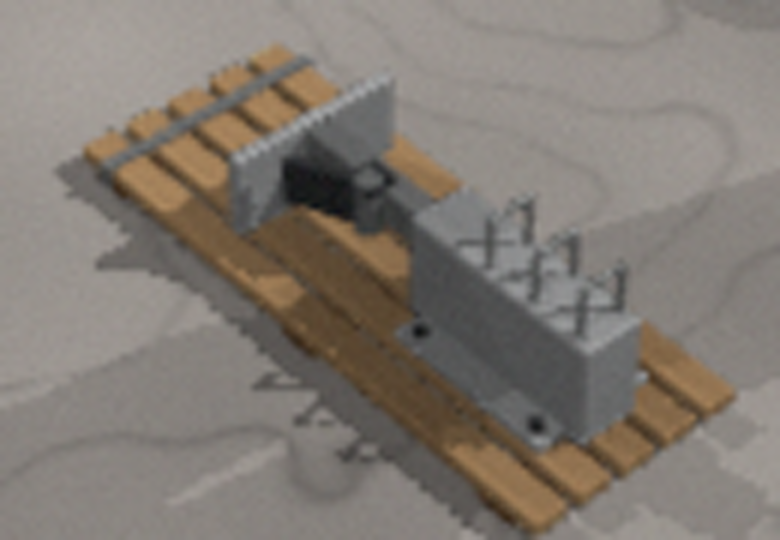

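The zoomed views show the foot plate's top edge from (256.6,209.3) to (287.3,197.3) in top pixels. The clip runs from (263,237.3) to (300.9,222.7), and the lever is open to image right, which is rack +y.

Run:
```python
from station import ctrl
from h import *
p=ctrl.camera_params('top'); s=ctrl.camera_params('scene')
a,b=onz(p,256.6,209.3,.072),onz(p,287.3,197.3,.072); print('plate',a,b,np.linalg.norm(a-b),(a+b)/2)
c,d=onz(p,263,237.3,.02),onz(p,300.9,222.7,.02); print('clip',c,d,np.linalg.norm(c-d),(c+d)/2)
for q,r in ((a,b),(c,d)):
    y=(r-q)/np.linalg.norm(r-q); print('rack y',y,'x yaw',np.degrees(np.arctan2(-y[0],y[1])))  
y=(d-c)/np.linalg.norm(d-c); x=np.array([y[1],-y[0],0]); print(x, 'dist',((c+d)/2-(a+b)/2)@x)
# scene triang: plate top corners, clip ends
Z=lambda u,v:(180+u/6,165+v/6)
print('sc plate',tri([(p,256.6,209.3),(s,*Z(393,78))]),tri([(p,287.3,197.3),(s,*Z(232,157))]))
print('sc clip',tri([(p,263,237.3),(s,*Z(312,61))]),tri([(p,300.9,222.7),(s,*Z(106,165))]))
o=ctrl.get_obs(); print(R.from_rotvec(o['tool_rot']).as_matrix().round(3))
```

```text
plate [ 0.49731357 -0.05626029  0.072     ] [ 0.53138265 -0.14659299  0.072     ] 0.09654377119745243 [ 0.51434811 -0.10142664  0.072     ]
clip [ 0.41364011 -0.07574757  0.02      ] [ 0.45647917 -0.19199828  0.02      ] 0.12389274860820434 [ 0.43505964 -0.13387293  0.02      ]
rack y [ 0.35288738 -0.9356658   0.        ] x yaw -159.3359776571521
rack y [ 0.34577536 -0.93831732  0.        ] x yaw -159.77086610538996
[-0.93831732 -0.34577536  0.        ] dist 0.08561687187902904
sc plate [ 0.49888442 -0.05259352  0.06553984] [ 0.53239    -0.14471076  0.06813376]
sc clip [ 0.41546256 -0.0704009   0.01669712] [ 0.45719596 -0.19056537  0.01364512]
[[-0.893 -0.     0.45 ]
 [-0.45   0.001 -0.893]
 [-0.    -1.    -0.001]]
```

Request:
{"fn": "servo_tool", "kwargs": {
  "delta_pos": [
    [-0.043, 0, -0.03],
    [-0.043, 0, -0.03],
    [-0.043, 0, -0.03],
    [-0.043, 0, -0.03],
    [-0.043, 0, -0.03]
  ],
  "dr": [
    [0, 0, 0],
    [0, 0, 0],
    [0, 0, 0],
    [0, 0, 0],
    [0, 0, 0]
  ],
  "grip": [1, 1, 1, 1, 1]
}}

```text
t: 0.98
tool_pos: [0.4077, -0.324, 0.245]
tool_rot: [-0.459, 1.965, -1.966]
contact_force: [0.3, -0.2, 0.9]
opening: 0.0856
```

Request:
{"fn": "servo_tool", "kwargs": {
  "delta_pos": [
    [-0.043, 0, -0.03],
    [-0.043, 0, -0.03],
    [-0.043, 0, -0.03],
    [-0.043, 0, -0.03],
    [0, 0, 0]
  ],
  "dr": [
    [0, 0, 0],
    [0, 0, 0],
    [0, 0, 0],
    [0, 0, 0],
    [0, 6.3, 0]
  ],
  "grip": [1, 1, 1, 1, 1]
}}

```text
t: 1.6
tool_pos: [0.5123, -0.1307, 0.2462]
tool_rot: [-0.356, 2.026, -2.031]
contact_force: [-0.7, -0.6, 0.3]
opening: 0.0854
```

```bash
cat > st.py <<'E'
from station import ctrl
from h import *
def st():
    o=ctrl.get_obs(); M=R.from_rotvec(o['tool_rot']).as_matrix()
    print('t',o['t'],'pos',np.round(o['tool_pos'],4),'xyaw',np.degrees(np.arctan2(M[1,0],M[0,0])).round(2),'y',M[:,1].round(3),'F',np.round(o['contact_force'],1),'open',np.round(o['opening'],4)); return o,M
def goto(T):
    o,M=st(); print('tool delta',np.round(M.T@(np.array(T)-o['tool_pos']),4))
E
python3 - <<'E'
from st import *
goto([.531,-.099,.2])
p=ctrl.camera_params('wrist'); im=ctrl.get_image('wrist'); np.save('pics/w1p.npy',p,allow_pickle=True)
cv2.imwrite('pics/w1.png',im[:,:,::-1])
E
```

```text
t 1.6 pos [ 0.5123 -0.1307  0.2462] xyaw -159.88 y [ 0.004 -0.002 -1.   ] F [-0.7 -0.6  0.3] open 0.0854
tool delta [-0.0283  0.0462 -0.0235]
```

View pics/w1.png

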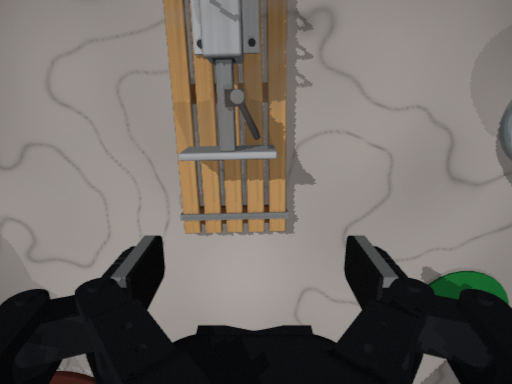

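The wrist view shows the plate at rows 148–158 (cols 179–275), the clip at rows 212–220 (cols 181–287), and the lever tip at (256,135). I'll zoom in to measure the edges.

Run:
```python
from st import *
im=cv2.imread('pics/w1.png')[40:240,160:300]; cv2.imwrite('pics/w1z.png',cv2.resize(im,None,fx=3,fy=3,interpolation=cv2.INTER_CUBIC)) 
im=cv2.imread('pics/w1.png')[120:240,165:300]; cv2.imwrite('pics/w1y.png',cv2.resize(im,None,fx=5,fy=5,interpolation=cv2.INTER_CUBIC)) 
p=np.load('pics/w1p.npy',allow_pickle=True).item(); print(p['eye'],R.from_rotvec(p['rotation']).as_matrix().round(3))
```

```text
[ 0.57801214 -0.10647486  0.37606033] [[ 0.344 -0.904 -0.253]
 [-0.939 -0.331 -0.095]
 [ 0.003  0.27  -0.963]]
```

View pics/w1y.png

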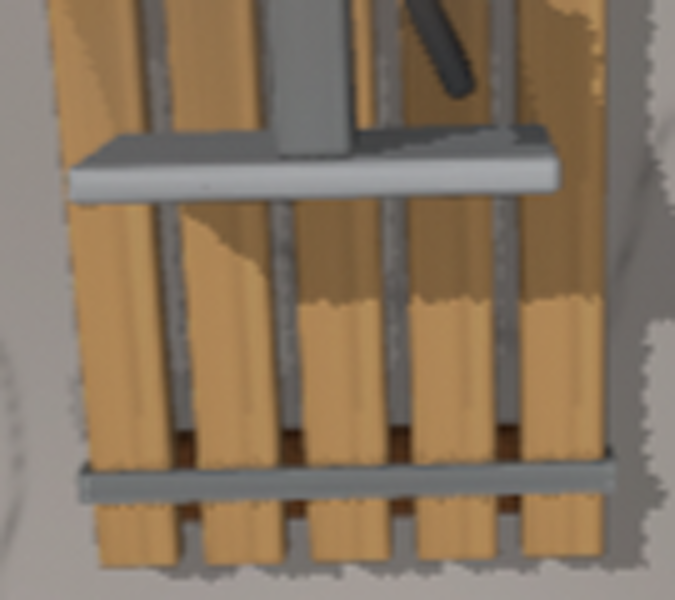

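Run:
```python
from st import *
p=np.load('pics/w1p.npy',allow_pickle=True).item()
Z=lambda u,v:(165+(u-2)/5,120+(v-2)/5)
a,b=onz(p,*Z(70,187),.072),onz(p,*Z(558,173),.072)
c,d=onz(p,*Z(80,485),.02),onz(p,*Z(614,469),.02)
for q,r in ((a,b),(c,d)):
    y=(r-q); print((q+r)/2,np.linalg.norm(y),np.degrees(np.arctan2(-y[0],y[1])))
y=(d-c)/np.linalg.norm(d-c); x=np.array([y[1],-y[0],0]); D=(c+d)/2-(a+b)/2; print('dist',D@x,'lat',D@y)
t=ctrl.camera_params('top')
# triangulate with top view
for n,(w,tp) in dict(pl=(Z(70,187),(256.6,209.3)),pr=(Z(558,173),(287.3,197.3)),cl=(Z(80,485),(263,237.3)),cr=(Z(614,469),(300.9,222.7))).items(): print(n,tri([(p,*w),(t,*tp)]))
# thickness
print(onz(p,*Z(314,162),.072)-onz(p,*Z(314,196),.072), onz(p,*Z(314,197),.072))
```

```text
[ 0.51899093 -0.10030283  0.072     ] 0.09837801376122889 -158.22194885789006
[ 0.44093763 -0.13102755  0.02      ] 0.1331535876676215 -158.08200052098329
dist 0.08388043809832552 lat -0.0006317652797525351
pl [ 0.49839825 -0.05502584  0.0664019 ]
pr [ 0.5332114  -0.14980007  0.0420166 ]
cl [ 0.4147713  -0.07248541  0.01977593]
cr [ 0.45685644 -0.19748667 -0.00673926]
[0.00654854 0.00222801 0.        ] [ 0.51572076 -0.10145876  0.072     ]
```

Request:
{"fn": "servo_tool", "kwargs": {
  "delta_pos": [
    [-0.0126, 0.035, -0.008],
    [-0.0126, 0.035, -0.008],
    [-0.0126, 0.035, -0.008],
    [0, 0, 0]
  ],
  "dr": [
    [0, -1.7, 0],
    [0, 0, 0],
    [0, 0, 0],
    [0, 0, 0]
  ],
  "grip": [1, 1, 1, 1]
}}

```text
t: 2.15
tool_pos: [0.5402, -0.0967, 0.1403]
tool_rot: [-0.382, 2.004, -2.016]
contact_force: [-0.9, 0.0, -0.1]
opening: 0.085
```

Run:
```python
from st import *
goto([.5398,-.0958,.13])
p=ctrl.camera_params('wrist'); im=ctrl.get_image('wrist'); np.save('pics/w2p.npy',p,allow_pickle=True)
cv2.imwrite('pics/w2.png',im[:,:,::-1])
```

```text
t 2.15 pos [ 0.5402 -0.0967  0.1403] xyaw -158.13 y [ 0.007 -0.004 -1.   ] F [-0.9  0.  -0.1] open 0.085
tool delta [ 0.0001  0.0103 -0.001 ]
```

View pics/w2.png

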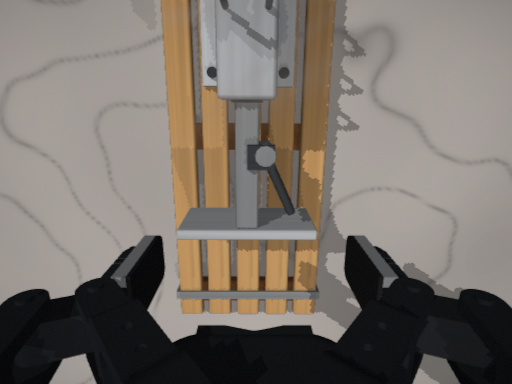

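The rack is upright in this view, with the plate's top face near row 234 (cols 178–316), the clip at row 293 (178–319), and the lever tip at (291,210). I'll measure these and triangulate against view 1.

Run:
```python
from st import *
im=cv2.imread('pics/w2.png')[190:310,170:325]; cv2.imwrite('pics/w2y.png',cv2.resize(im,None,fx=5,fy=5,interpolation=cv2.INTER_CUBIC))
```

```text
(no output)
```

View pics/w2y.png

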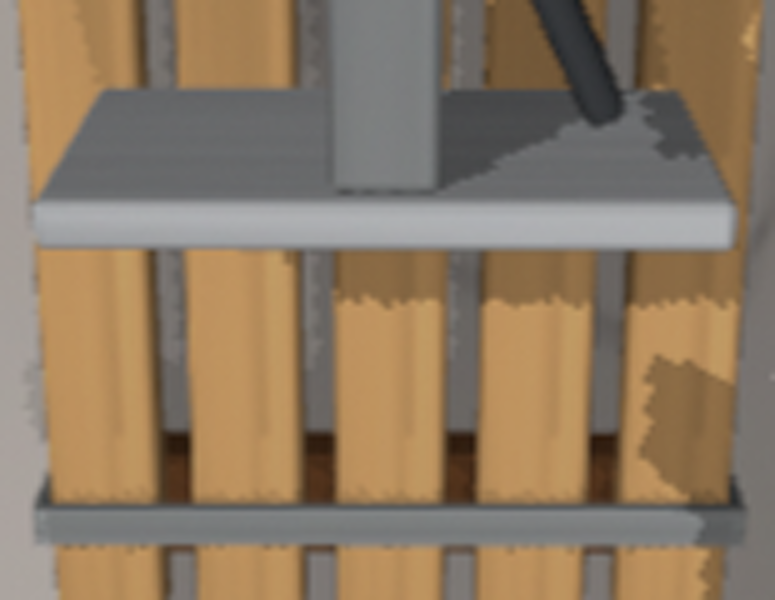

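Run:
```python
from st import *
p1=np.load('pics/w1p.npy',allow_pickle=True).item();p=np.load('pics/w2p.npy',allow_pickle=True).item()
Z1=lambda u,v:(165+(u-2)/5,120+(v-2)/5)
Z=lambda u,v:(170+(u-2)/5,190+(v-2)/5)
a,b=onz(p,*Z(34,225),.072),onz(p,*Z(735,225),.072)
c,d=onz(p,*Z(36,527),.02),onz(p,*Z(744,525),.02)
for q,r in ((a,b),(c,d)):
    y=(r-q); print((q+r)/2,np.linalg.norm(y),np.degrees(np.arctan2(-y[0],y[1])))
y=(d-c)/np.linalg.norm(d-c); x=np.array([y[1],-y[0],0]); D=(c+d)/2-(a+b)/2; print('dist',D@x,'lat',D@y)
for n,w,u in (('pl',Z(34,225),Z1(70,187)),('pr',Z(735,225),Z1(558,173)),('cl',Z(36,527),Z1(80,485)),('cr',Z(744,525),Z1(614,469))): print(n,tri([(p,*w),(p1,*u)]))
o,M=st(); f=(a+b)/2; f[2]=.052
print('lever tip',M.T@(onz(p,*Z(603,115),.074)-f)) 
T=f+M@np.array([-.020,0,.0035]); T[2]=.05; print(T,M.T@(T-o['tool_pos']))
```

```text
[ 0.51912752 -0.10022912  0.072     ] 0.09902749551979824 -158.2750493569
[ 0.43947114 -0.13177201  0.02      ] 0.13396740118838138 -158.177369702838
dist 0.08567370797845192 lat -0.000328526861440021
pl [ 0.50049393 -0.05433576  0.0712755 ]
pr [ 0.53738932 -0.14605869  0.07217645]
cl [ 0.41819388 -0.06967602  0.02471215]
cr [ 0.4673402  -0.19147306  0.02515573]
t 2.2 pos [ 0.5415 -0.0975  0.1426] xyaw -158.17 y [ 0.011 -0.006 -1.   ] F [ 0.5 -0.4  0.9] open 0.0856
lever tip [-0.01742563 -0.02157638  0.03021017]
[ 0.53899421 -0.09604279  0.05      ] [ 0.00251909  0.09257709 -0.00313888]
```

Request:
{"fn": "servo_tool", "kwargs": {
  "delta_pos": [
    [0.0025, 0.03, -0.003],
    [0, 0.03, 0],
    [0, 0.025, 0],
    [0, 0.005, 0]
  ],
  "dr": [
    [0, 0, -0.7],
    [0, 0, 0],
    [0, 0, 0],
    [0, 0, 0]
  ],
  "grip": [1, 1, 1, 1]
}}

```text
t: 2.7
tool_pos: [0.5446, -0.1019, 0.0614]
tool_rot: [-0.374, 1.988, -2.028]
contact_force: [0.5, -0.2, 0.6]
opening: 0.0856
```

Run:
```python
from st import *
goto([ 0.53899421, -0.09604279 , 0.05 ])
im=ctrl.get_image('wrist'); cv2.imwrite('pics/w3.png',im[:,:,::-1])
im=ctrl.get_image('scene')[165:255,180:310]; cv2.imwrite('pics/s3.png',cv2.resize(im[:,:,::-1],None,fx=6,fy=6,interpolation=cv2.INTER_CUBIC))
```

```text
t 2.7 pos [ 0.5446 -0.1019  0.0614] xyaw -158.22 y [ 0.016 -0.017 -1.   ] F [ 0.5 -0.2  0.6] open 0.0856
tool delta [ 0.0032  0.0112 -0.0077]
```

View pics/w3.png

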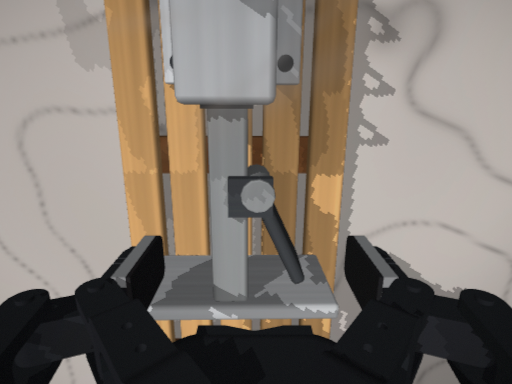

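View pics/s3.png

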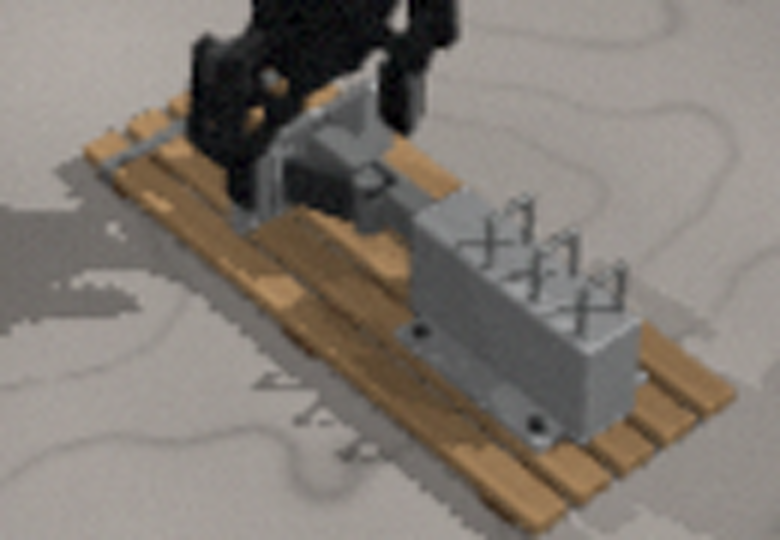

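Request:
{"fn": "servo_tool", "kwargs": {
  "delta_pos": [
    [0.002, 0.0, -0.0077],
    [0, 0, 0]
  ],
  "dr": [
    [-1.25, 0, -0.5],
    [0, 0, 0]
  ],
  "grip": [1, 1]
}}

```text
t: 3.05
tool_pos: [0.5426, -0.0961, 0.066]
tool_rot: [-0.381, 2.009, -2.013]
contact_force: [0.3, -0.7, 0.6]
opening: 0.0849
```

Run:
```python
from st import *
goto([ 0.53899421, -0.09604279 , 0.05 ])
```

```text
t 3.05 pos [ 0.5426 -0.0961  0.066 ] xyaw -158.23 y [ 0.006 -0.001 -1.   ] F [ 0.3 -0.7  0.6] open 0.0849
tool delta [ 0.0034  0.0159 -0.0014]
```

Request:
{"fn": "servo_tool", "kwargs": {
  "delta_pos": [
    [0.002, 0.014, -0.001],
    [0, 0.006, 0],
    [0, 0.0, 0]
  ],
  "dr": [
    [0, 0, -0.3],
    [0, 0, 0],
    [0, 0, 0]
  ],
  "grip": [1, 1, 1]
}}

```text
t: 3.42
tool_pos: [0.5407, -0.0959, 0.0453]
tool_rot: [-0.386, 2.009, -2.017]
contact_force: [0.2, -0.3, 0.5]
opening: 0.0855
```

Run:
```python
from st import *
goto([ 0.53899421, -0.09604279 , 0.05 ])
```

```text
t 3.425 pos [ 0.5407 -0.0959  0.0453] xyaw -158.2 y [ 0.002 -0.003 -1.   ] F [ 0.2 -0.3  0.5] open 0.0855
tool delta [ 0.0016 -0.0047 -0.0004]
```

Request:
{"fn": "servo_tool", "kwargs": {
  "delta_pos": [
    [0.01, 0, 0],
    [0.015, 0, 0],
    [0.015, 0, 0],
    [0.0, 0, 0]
  ],
  "dr": [
    [0, 0, 0],
    [0, 0, 0],
    [0, 0, 0],
    [0, 0, 0]
  ],
  "grip": [1, 1, 1, 1]
}}

```text
t: 3.92
tool_pos: [0.5022, -0.1113, 0.0456]
tool_rot: [-0.38, 2.008, -2.015]
contact_force: [2.9, 0.4, -2.5]
opening: 0.0854
```

Run:
```python
from st import *
o,M=st(); print('Ftool',M.T@o['contact_force'], 'along x from foot0',M.T@(o['tool_pos']-np.array([.5191,-.1002,.05])))
im=ctrl.get_image('wrist'); cv2.imwrite('pics/w4.png',im[:,:,::-1])
```

```text
t 3.925 pos [ 0.5022 -0.1113  0.0456] xyaw -158.3 y [ 0.006 -0.002 -1.   ] F [ 2.9  0.4 -2.5] open 0.0854
Ftool [-2.80959312  2.54912313  0.70160661] along x from foot0 [0.01977854 0.00436166 0.00402617]
```

View pics/w4.png

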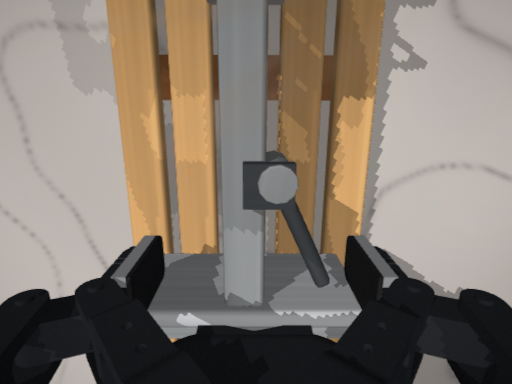

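Request:
{"fn": "servo_tool", "kwargs": {
  "delta_pos": [
    [0.016, 0, -0.001],
    [0.016, 0, 0],
    [0.016, 0, 0],
    [0.0, 0, 0]
  ],
  "dr": [
    [0, 0, -0.3],
    [0, 0, 0],
    [0, 0, 0],
    [0, 0, 0]
  ],
  "grip": [1, 1, 1, 1]
}}

```text
t: 4.47
tool_pos: [0.46, -0.1281, 0.0465]
tool_rot: [-0.373, 2.005, -2.017]
contact_force: [5.3, 3.0, -3.5]
opening: 0.0852
```

Run:
```python
from st import *
o,M=st(); print('Ftool',M.T@o['contact_force'], 'along x from foot0',M.T@(o['tool_pos']-np.array([.5191,-.1002,.05])))
p=ctrl.camera_params('wrist');im=ctrl.get_image('wrist'); cv2.imwrite('pics/w5.png',im[:,:,::-1]); np.save('pics/w5p.npy',p,allow_pickle=True)
z=im[220:350,120:380,::-1]; cv2.imwrite('pics/w5z.png',cv2.resize(z,None,fx=3,fy=3,interpolation=cv2.INTER_CUBIC))
im=ctrl.get_image('scene')[165:225,185:265]; cv2.imwrite('pics/s5.png',cv2.resize(im[:,:,::-1],None,fx=9,fy=9,interpolation=cv2.INTER_CUBIC))
```

```text
t 4.475 pos [ 0.46   -0.1281  0.0465] xyaw -158.42 y [ 0.011 -0.004 -1.   ] F [ 5.3  3.  -3.5] open 0.0852
Ftool [-5.97780481  3.50717798 -0.82826968] along x from foot0 [0.0653074  0.00298844 0.00420005]
```

View pics/w5z.png

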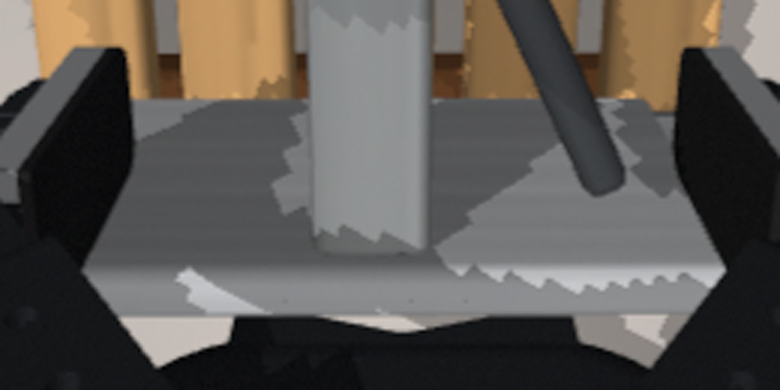

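View pics/s5.png

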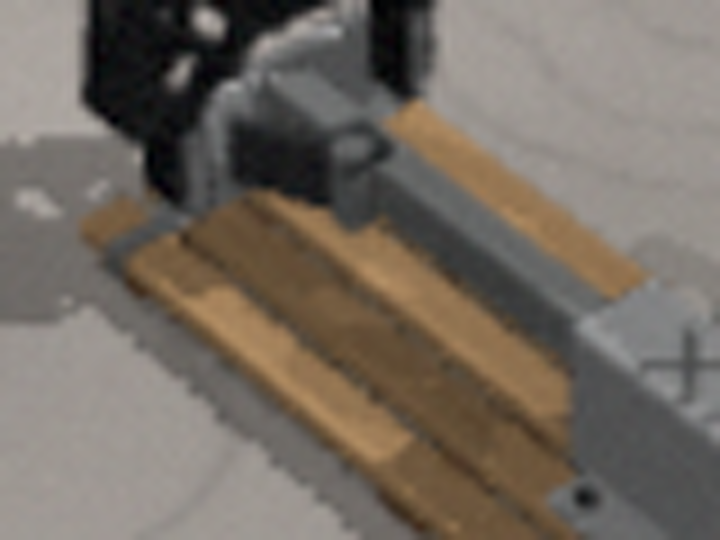

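Run:
```python
from st import *
p=np.load('pics/w5p.npy',allow_pickle=True).item()
o,M=st()
x=np.array([-.9284,-.3716,0]);
Z=lambda u,v:(120+(u-1)/3,220+(v-1)/3)
for v in (267,291,315):
    f=onz(p,*Z(370,v),.072); print(f,'travel',(f-np.array([.51906,-.10026,0]))@x,'offset to TCP',(f-o['tool_pos'])@x, 'to clip',(np.array([.4402,-.1314,0])-f)@x)
s=ctrl.camera_params('scene')
# clip edge prediction in scene zoom
for e in (-.004,.004):
  for n,c in (('A',np.array([.4402,-.1314,.02])),):
    for l in (-.067,.067):
      q=proj(s,c+e*x+l*np.array([.3716,-.9284,0])); print('scene zoom',(q-[185,165])*9)
print('foot low corner', [(proj(s,np.array([.51906,-.10026,.022])+d*x+.05*np.array([.3716,-.9284,0]))-[185,165])*9 for d in (.075,.085)])
```

```text
t 4.575 pos [ 0.4604 -0.1279  0.0465] xyaw -158.38 y [ 0.011 -0.004 -1.   ] F [ 4.5  2.5 -3.1] open 0.0852
[ 0.44885034 -0.12785348  0.072     ] travel 0.07543638562257372 offset to TCP 0.010735656607114676 to clip 0.00934886237742626
[ 0.44533762 -0.12920573  0.072     ] travel 0.07920008827647629 offset to TCP 0.014499359261017244 to clip 0.005585159723523693
[ 0.44176703 -0.13058027  0.072     ] travel 0.08302580712465461 offset to TCP 0.018325078109195574 to clip 0.0017594408753453643
scene zoom [416.73195248  87.99508896]
scene zoom [110.071183   255.41814554]
scene zoom [402.13502219  77.12923101]
scene zoom [ 95.71124836 243.5153543 ]
foot low corner [array([159.77906703, 237.89909924]), array([141.70351239, 223.14074157])]
```

Request:
{"fn": "servo_tool", "kwargs": {
  "delta_pos": [
    [0.005, 0, -0.0005],
    [0.0, 0, 0],
    [0.0, 0, 0]
  ],
  "dr": [
    [0, 0, -0.3],
    [0, 0, 0],
    [0, 0, 0]
  ],
  "grip": [1, 1, 1]
}}

```text
t: 4.95
tool_pos: [0.4586, -0.1287, 0.0467]
tool_rot: [-0.372, 2.004, -2.019]
contact_force: [4.9, 3.0, -3.9]
opening: 0.0856
```

Run:
```python
from st import *
o,M=st(); print('Ftool',M.T@o['contact_force'], 'along x from foot0',M.T@(o['tool_pos']-np.array([.5191,-.1002,.05])))
p=ctrl.camera_params('wrist');im=ctrl.get_image('wrist'); cv2.imwrite('pics/w6.png',im[:,:,::-1]); np.save('pics/w6p.npy',p,allow_pickle=True)
z=im[220:350,120:380,::-1]; cv2.imwrite('pics/w6z.png',cv2.resize(z,None,fx=3,fy=3,interpolation=cv2.INTER_CUBIC))
im=ctrl.get_image('scene')[165:225,185:265]; cv2.imwrite('pics/s6.png',cv2.resize(im[:,:,::-1],None,fx=9,fy=9,interpolation=cv2.INTER_CUBIC))
```

```text
t 4.95 pos [ 0.4586 -0.1287  0.0467] xyaw -158.44 y [ 0.012 -0.005 -1.   ] F [ 4.9  3.  -3.9] open 0.0856
Ftool [-5.6319801   3.93844572 -1.05133403] along x from foot0 [0.0667957  0.00271908 0.00427846]
```

View pics/w6z.png

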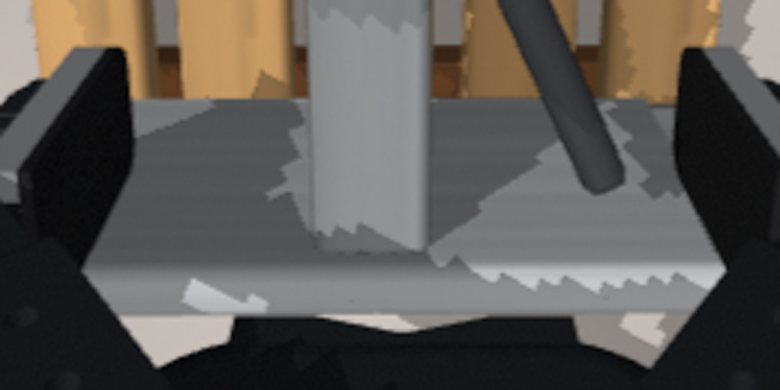

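View pics/s6.png

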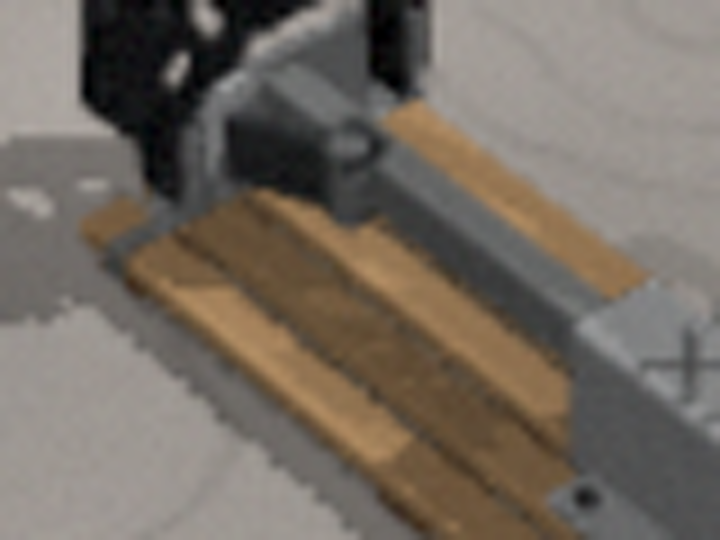

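Request:
{"fn": "servo_tool", "kwargs": {
  "delta_pos": [
    [0.005, 0, -0.0005],
    [0.001, 0, 0],
    [0.001, 0, 0]
  ],
  "dr": [
    [0, 0, -0.5],
    [0, 0, 0],
    [0, 0, 0]
  ],
  "grip": [1, 1, 1]
}}

```text
t: 5.42
tool_pos: [0.4552, -0.1301, 0.0469]
tool_rot: [-0.374, 2.003, -2.023]
contact_force: [5.3, 2.5, -4.3]
opening: 0.0856
```

Run:
```python
from st import *
o,M=st(); print('Ftool',M.T@o['contact_force'], 'along x from foot0',M.T@(o['tool_pos']-np.array([.5191,-.1002,.05])))
p=ctrl.camera_params('wrist');im=ctrl.get_image('wrist'); cv2.imwrite('pics/w7.png',im[:,:,::-1]); np.save('pics/w7p.npy',p,allow_pickle=True)
z=im[220:350,120:380,::-1]; cv2.imwrite('pics/w7z.png',cv2.resize(z,None,fx=3,fy=3,interpolation=cv2.INTER_CUBIC))
im=ctrl.get_image('scene')[165:225,185:265]; cv2.imwrite('pics/s7.png',cv2.resize(im[:,:,::-1],None,fx=9,fy=9,interpolation=cv2.INTER_CUBIC))
im=ctrl.get_image('top')[180:250,240:320]; cv2.imwrite('pics/t7.png',cv2.resize(im[:,:,::-1],None,fx=8,fy=8,interpolation=cv2.INTER_CUBIC))
st()
```

```text
t 5.425 pos [ 0.4552 -0.1301  0.0469] xyaw -158.47 y [ 0.01  -0.008 -1.   ] F [ 5.3  2.5 -4.3] open 0.0856
Ftool [-5.83967963  4.33441962 -0.44145735] along x from foot0 [0.07041654 0.00267832 0.00434316]
t 5.575 pos [ 0.4552 -0.1301  0.0469] xyaw -158.47 y [ 0.01  -0.008 -1.   ] F [ 5.8  2.6 -4.4] open 0.0855
```

View pics/w7z.png

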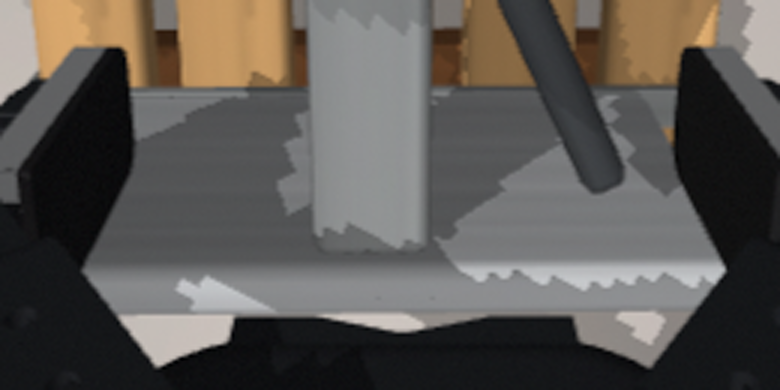

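View pics/s7.png

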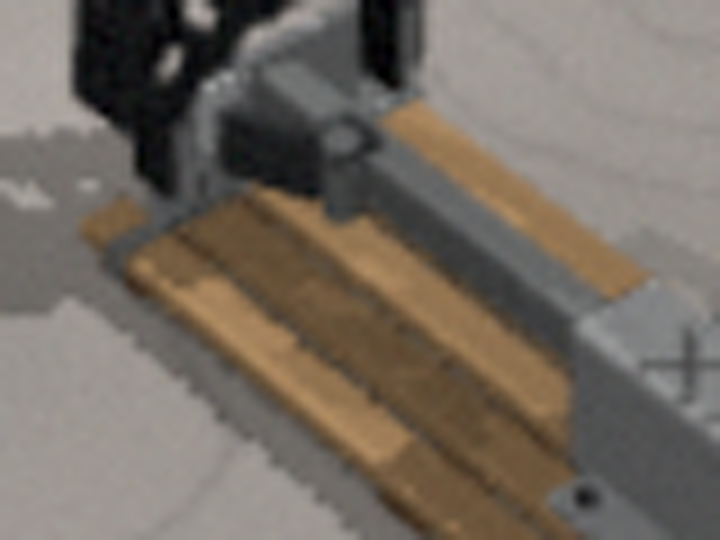

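View pics/t7.png

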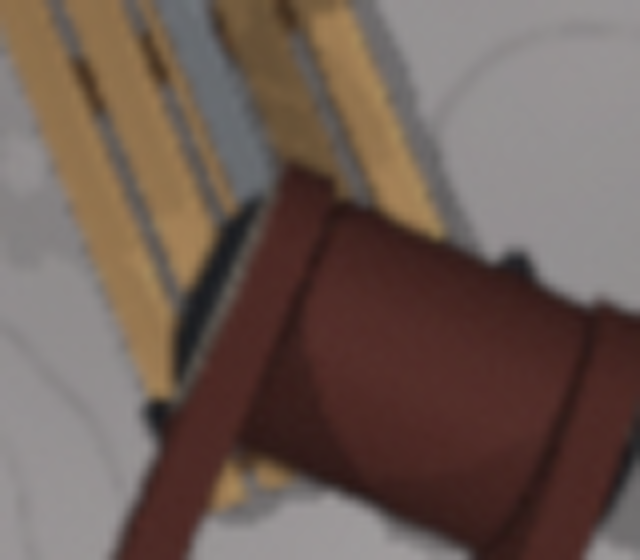

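Run:
```python
from st import *
p=np.load('pics/w7p.npy',allow_pickle=True).item()
o,M=st()
x=np.array([-.9284,-.3716,0])
Z=lambda u,v:(120+(u-1)/3,220+(v-1)/3)
b=onz(p,*Z(270,98),.022);c=onz(p,*Z(270,88),.02); t=onz(p,*Z(370,266),.072);t2=onz(p,*Z(370,291),.072)
print('plate inner low',(b-o['tool_pos'])@x,'clip inner',(c-o['tool_pos'])@x,'plate inner top',(t-o['tool_pos'])@x,'travel by top',(t2-[.51906,-.10026,0])@x)
z=cv2.imread('pics/w7.png')[235:270,150:320]; cv2.imwrite('pics/w7q.png',cv2.resize(z,None,fx=4.7,fy=10,interpolation=cv2.INTER_NEAREST))
```

```text
t 5.575 pos [ 0.4552 -0.1301  0.0469] xyaw -158.47 y [ 0.01  -0.008 -1.   ] F [ 5.8  2.6 -4.4] open 0.0855
plate inner low 0.011570413398273123 clip inner 0.010536965342966949 plate inner top 0.010342676272993727 travel by top 0.08465241527085964
```

View pics/w7q.png

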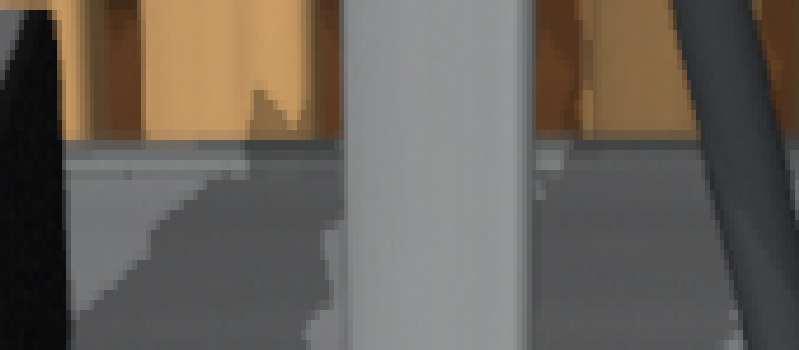

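Request:
{"fn": "servo_tool", "kwargs": {
  "delta_pos": [
    [0.001, 0, 0],
    [0.001, 0, 0],
    [0.001, 0, 0],
    [0.001, 0, 0]
  ],
  "dr": [
    [0, 0, 0],
    [0, 0, 0],
    [0, 0, 0],
    [0, 0, 0]
  ],
  "grip": [0.8, 0.7, 0.6, 0.6],
  "grip_force": 30
}}

```text
t: 6.08
tool_pos: [0.4574, -0.1305, 0.05]
tool_rot: [-0.364, 1.998, -2.018]
contact_force: [4.6, 2.3, -5.4]
opening: 0.0515
```

```bash
cat > chk.py <<'E'
from st import *
import sys
n=sys.argv[1]
o,M=st(); print('Ftool',M.T@o['contact_force'], 'along x from foot0',M.T@(o['tool_pos']-np.array([.5191,-.1002,.05])))
p=ctrl.camera_params('wrist');im=ctrl.get_image('wrist'); np.save(f'pics/w{n}p.npy',p,allow_pickle=True)
z=im[170:350,120:380,::-1]; cv2.imwrite(f'pics/w{n}z.png',cv2.resize(z,None,fx=3,fy=3,interpolation=cv2.INTER_CUBIC))
E
python3 chk.py 8
```

```text
t 6.075 pos [ 0.4574 -0.1305  0.05  ] xyaw -158.43 y [ 0.02  -0.006 -1.   ] F [ 4.6  2.3 -5.4] open 0.0515
Ftool [-5.0165223   5.50346368 -0.47674346] along x from foot0 [ 0.06852457 -0.00108198  0.00553531]
```

View pics/w8z.png

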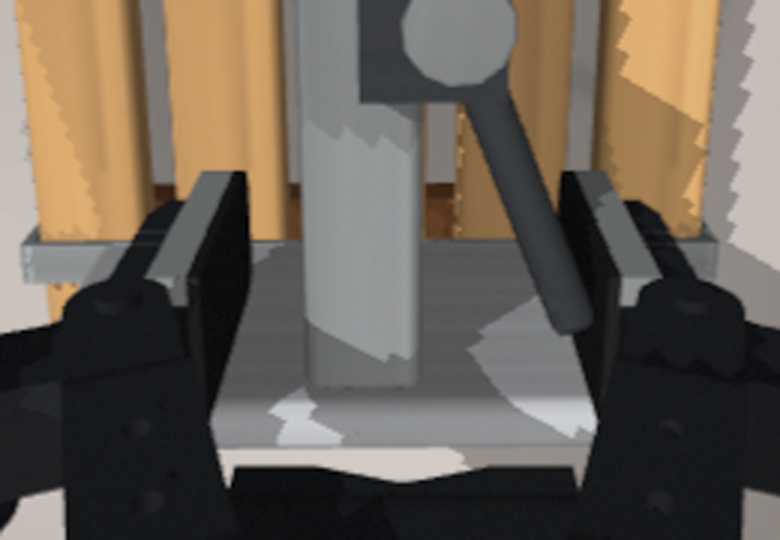

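Run:
```python
from st import *
p=np.load('pics/w8p.npy',allow_pickle=True).item()
x=np.array([-.9284,-.3716,0])
Z=lambda u,v:(120+(u-1)/3,170+(v-1)/3)
f=[onz(p,*Z(365,v),.072) for v in (398,422,446)]
print([(q-[.51906,-.10026,0])@x for q in f])
print('clip',[(onz(p,*Z(u,v),.02)-[.51906,-.10026,0])@x for u,v in ((35,250),(35,283),(80,248),(80,281),(285,240))])
```

```text
[np.float64(0.07846505825550744), np.float64(0.08228246471834313), np.float64(0.08616037958908623)]
clip [np.float64(0.08232146843822906), np.float64(0.08935684596034409), np.float64(0.08199214366744617), np.float64(0.08902474218554185), np.float64(0.0807252055310834)]
```

Request:
{"fn": "servo_tool", "kwargs": {
  "delta_pos": [
    [0.0035, 0.002, -0.002],
    [0.0015, 0.0005, 0],
    [0.0015, 0.0005, 0]
  ],
  "dr": [
    [-0.7, 0, -0.9],
    [0, 0, -0.2],
    [0, 0, -0.2]
  ],
  "grip": [0.6, 0.6, 0.6]
}}

```text
t: 6.5
tool_pos: [0.4559, -0.1309, 0.0496]
tool_rot: [-0.38, 2.01, -2.019]
contact_force: [5.3, 4.6, -2.2]
opening: 0.0515
```

```bash
python3 chk.py 9
```

```text
t 6.5 pos [ 0.4559 -0.1309  0.0496] xyaw -158.45 y [ 0.004 -0.004 -1.   ] F [ 5.3  4.6 -2.2] open 0.0515
Ftool [-6.55682142  2.23155854 -2.31693306] along x from foot0 [0.07002888 0.00028805 0.00537181]
```

View pics/w9z.png

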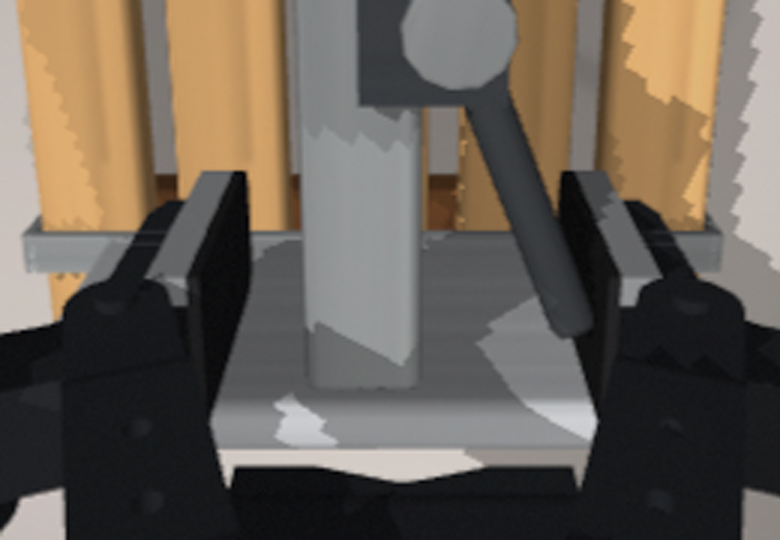

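Request:
{"fn": "servo_tool", "kwargs": {
  "delta_pos": [
    [0.002, 0.0005, -0.001],
    [0.0015, 0.0005, -0.001],
    [0.0015, 0.0005, -0.001],
    [0.0015, 0.0005, -0.001]
  ],
  "dr": [
    [0, 0, -0.2],
    [0, 0, -0.2],
    [0, 0, -0.2],
    [0, 0, -0.2]
  ],
  "grip": [0.55, 0.5, 0.45, 0.45]
}}

```text
t: 7.05
tool_pos: [0.4554, -0.1296, 0.0509]
tool_rot: [-0.381, 2.003, -2.026]
contact_force: [7.4, -0.8, -6.0]
opening: 0.0385
```

```bash
python3 chk.py 10
```

```text
t 7.05 pos [ 0.4554 -0.1296  0.0509] xyaw -158.43 y [ 0.004 -0.011 -1.   ] F [ 7.4 -0.8 -6. ] open 0.0385
Ftool [-6.55873337  6.05440859  3.43691895] along x from foot0 [ 0.07003732 -0.00083032  0.00396642]
```

View pics/w10z.png

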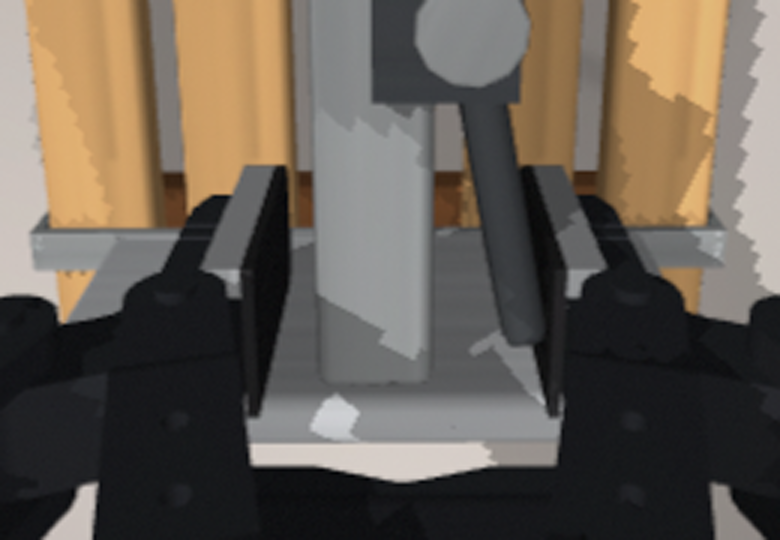

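Run:
```python
from st import *
x=np.array([-.9284,-.3716,0])
Z=lambda u,v:(120+(u-1)/3,170+(v-1)/3)
for n,vs,cs in ((9,(398,447),((40,240),(40,272))),(10,(394,442),((50,238),(50,269)))):
    p=np.load(f'pics/w{n}p.npy',allow_pickle=True).item()
    print(n,'foot',np.mean([(onz(p,*Z(380,v),.072)-[.51906,-.10026,0])@x for v in vs]),'clip',np.mean([(onz(p,*Z(*c),.02)-[.51906,-.10026,0])@x for c in cs]))
```

```text
9 foot 0.0834537638492138 clip 0.0857081873494364
10 foot 0.0836799807383926 clip 0.08574631028842669
```

Request:
{"fn": "servo_tool", "kwargs": {
  "delta_pos": [
    [0.0025, 0.001, -0.0005],
    [0.002, 0.001, -0.0005],
    [0.002, 0.001, -0.0005],
    [0.0015, 0.0005, 0]
  ],
  "dr": [
    [-0.5, 0, -0.2],
    [-0.1, 0, -0.2],
    [-0.1, 0, -0.2],
    [-0.1, 0, -0.2]
  ],
  "grip": [0.38, 0.32, 0.25, 0.15]
}}

```text
t: 7.6
tool_pos: [0.4544, -0.1289, 0.0514]
tool_rot: [-0.384, 2.019, -2.014]
contact_force: [4.6, 3.7, -4.3]
opening: 0.022
```

```bash
python3 chk.py 11
```

```text
t 7.6 pos [ 0.4544 -0.1289  0.0514] xyaw -158.48 y [-0.001  0.002 -1.   ] F [ 4.6  3.7 -4.3] open 0.022
Ftool [-5.66867318  4.30177318 -1.74834283] along x from foot0 [ 0.07074491 -0.00135658  0.00294201]
```

View pics/w11z.png

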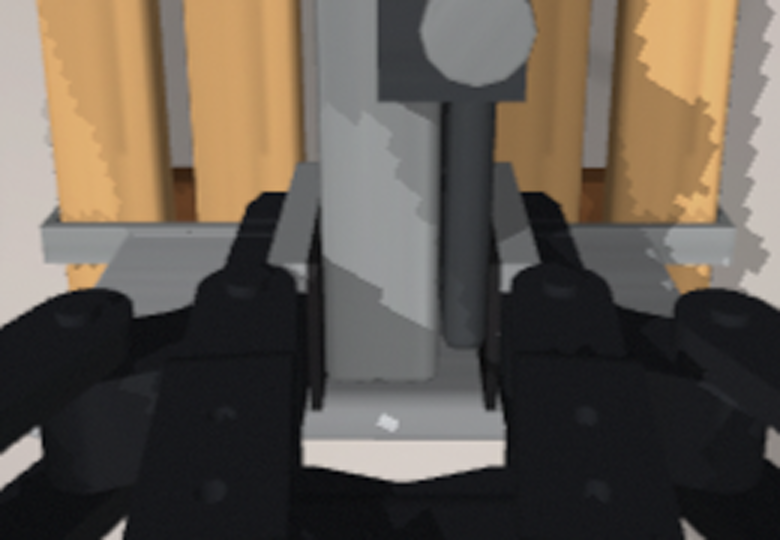

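Request:
{"fn": "servo_tool", "kwargs": {
  "delta_pos": [
    [0.0015, 0.0005, 0],
    [0.0015, 0.0005, 0],
    [0.0015, 0.0005, 0],
    [0.0015, 0.0005, 0]
  ],
  "dr": [
    [0, 0, -0.1],
    [0, 0, -0.1],
    [0, 0, -0.1],
    [0, 0, -0.1]
  ],
  "grip": [0, 0, 0, 0],
  "grip_force": 50
}}

```text
t: 8.15
tool_pos: [0.4542, -0.1286, 0.0514]
tool_rot: [-0.38, 2.02, -2.012]
contact_force: [5.4, 3.6, -1.6]
opening: 0.0213
```

```bash
python3 chk.py 12
python3 - <<'E'
from st import *
for i in range(4): im=ctrl.get_image('scene')
cv2.imwrite('pics/s12.png',cv2.resize(im[165:225,185:265,::-1],None,fx=9,fy=9,interpolation=cv2.INTER_CUBIC))
st()
E
```

```text
t 8.15 pos [ 0.4542 -0.1286  0.0514] xyaw -158.54 y [ 0.002  0.004 -1.   ] F [ 5.4  3.6 -1.6] open 0.0213
Ftool [-6.38013599  1.58666396 -1.38879687] along x from foot0 [ 0.07080586 -0.00162728  0.00271461]
t 8.4 pos [ 0.4542 -0.1286  0.0514] xyaw -158.54 y [ 0.001  0.004 -1.   ] F [ 4.8  4.4 -1. ] open 0.0212
```

View pics/w12z.png

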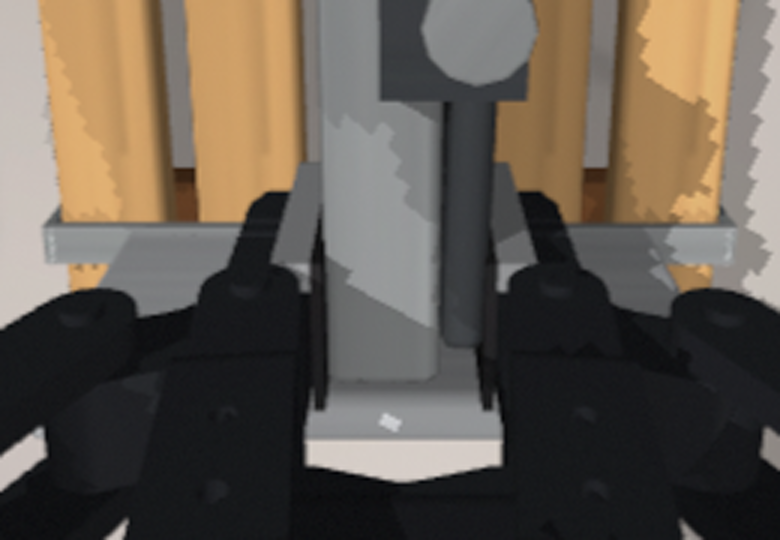

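View pics/s12.png

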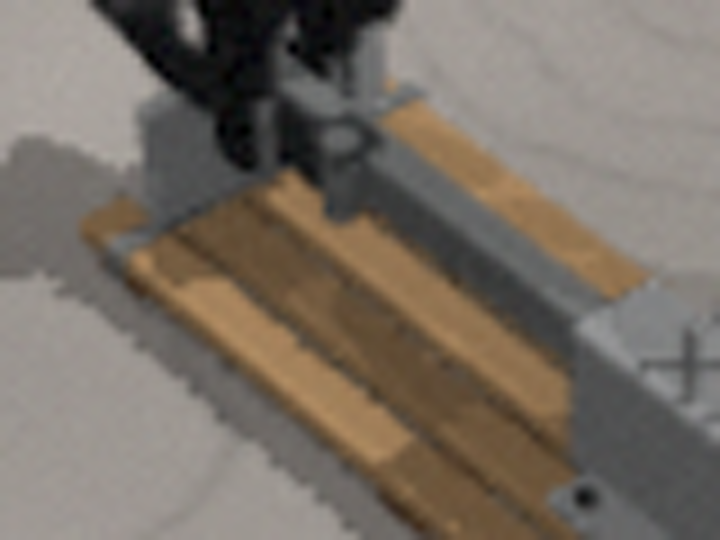

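The lever now lies flat along the leg, and both views show the plate standing over the clip. One numeric check before handing in.

Run:
```python
from st import *
x=np.array([-.9284,-.3716,0])
Z=lambda u,v:(120+(u-1)/3,170+(v-1)/3)
p=np.load('pics/w12p.npy',allow_pickle=True).item(); g=lambda u,v,z:(onz(p,*Z(u,v),z)-[.51906,-.10026,0])@x
f=np.mean([g(400,v,.072) for v in (392,440)]); c=np.mean([g(60,v,.02) for v in (232,263)])
a,b=onz(p,*Z(443,250),.074),onz(p,*Z(443,330),.074)
print('foot',f,'clip',c)
y=np.array([.3716,-.9284,0]); q=[(onz(p,*Z(u,v),.074)-[.51906,-.10026,0]) for u,v in ((471,120),(466,330))]; d=q[1]-q[0]; print('lever angle approx',np.arctan2(d@y,d@x))
print('foot-clip mm',(f-c)*1e3)
if abs(f-c)<.004:
    print(ctrl.finish_job())
    st()
```

```text
foot 0.08461619126552924 clip 0.08581188213149546
lever angle approx -0.008143820952221575
foot-clip mm -1.1956908659662147
the job is handed in; nothing more can be done
None
the job is handed in; nothing more can be done
```

The job is handed in. The leg is held at the mark with the cam lever shut, and the arm is still pulling and gripping; the hand-in gave no verdict.

I lowered the open fingers on either side of the leg and drew it out by the foot plate's inner face, about 84.6 mm. I held it there with the lever open, then closed the jaws across the leg and lever to swing the lever shut.

**Last checks (at about t = 8.4 s of the 32 s allowed):**
- **Mark:** the foot is 1.2 mm short of the clip in the last wrist view, inside the 6 mm limit. The scene picture also shows the plate standing over the clip.
- **Lever:** its angle is about -0.01 rad in the wrist picture, so it is shut.
- **Hold:** the pull is about 6.4 N with the grip set to 50 N, and the arm's pose was steady between readings.

**What disagreed or was not checked:**
- **Clip position:** my estimates of the needed draw ranged from 83.9 to 85.8 mm, slightly over the stated 85 mm maximum at the top end.
- **Opening:** the gripper reads 21 mm, where leg and lever together should be 23 mm.
- **Leg slip:** during closing the leg slipped back to about 2.5–3.5 mm short of the mark; I corrected that before the lever was shut.
- **Bystanders:** I took no final picture of them. They were well clear of the arm's path, and it met no resistance on the way to the rack.

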